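# Seat a setting post and prove it with a pull test

### The arm

A 7-joint arm with a two-finger parallel gripper is mounted at the origin on the work surface. World frame = base frame: x ahead of the robot, y to its left, z up, the work surface at z = 0. Lengths are in m, angles in rad, forces in N, time in s.
With the tool pointing down it reaches from about 0.4 to 0.85 m from the base axis. Payload 10.4 kg.
Tool frame: the origin (TCP) lies at the very end of the fingers, on their centre line; the grasp point (between the pads) lies 19 mm behind it; z points along the fingers, y is the direction in which the jaws open and shut (so a half turn about z gives the same grasp; the last joint's range is limited). The gripper opens to 87 mm and grips with 3 to 60 N. Pads are 19 mm wide; open, the fingers measure 117 mm over their backs; the gripper's body (75 mm by 190 mm) begins 51 mm behind the grasp point.
Start: joints at [-1.136, 0.332, -0.065, 1.46, 0.022, 1.35, -0.088], TCP at [0.276, 0.561, 0.223] pointing down, gripper open.
Joint ranges: [-2.6, 2.6], [-0.5, 2.12], [-1.47, 1.34], [0.16, 2.42], [-1.27, 4.41], [0.06, 2.06], [-2.6, 2.6]. Speed limits (rad/s): [2.22, 2.22, 2.79, 2.79, 3.14, 3.14, 3.14].

### API

Orientations are given as a unit quaternion [x, y, z, w].
In Python, from bench import r gives the robot as it stands.
- The arm moves only by the tool move_arm, never from a script. Its argument "deltas" is a list of rows, each a list of 5 numbers: the gripper's target within -1 to 1 (fully open at 1, half-way at 0, shut at -1), then the shift along the tool's x, y, z as a fraction of full scale, then the turn about the tool's z as a fraction of full scale. A call has 1 to 12 rows; each row shifts and turns the commanded pose from where the row before left it, along the tool's axes as they then stand; what a row does not reach is not made up. Full scale, the value 1, is 2.5 cm for a shift and 90 degrees for a turn. A row lasts 1/12 s, in which the tool goes at most 41.7 mm and 7.16 degrees, less where a joint would pass 70% of its speed; a pose out of reach is approached as far as the arm can. A call with a number of a shift or a turn outside -1 to 1 is refused whole. A call with a gripper value outside its range is refused whole. The fingers move at their own pace and stop on an object; "squeeze" is the grip in N (left out, the last holds). Time passes only in rows, so rows that do not move let the fingers close. It gives the time, the measured TCP pose, the force and the opening at its end, in the units of the state.
- r.read_state(): the state, without advancing time (a new reading comes with each control period).
- r.camera(name): name is "side" or "top" or "wrist"; returns the picture (384x512x3 uint8, red, green, blue); there is no depth.
- r.camera_info(name): a dict with "K" (3x3 intrinsics, pixels), "k1" (the pictures are not rectified: a ray, as slopes to the right and down, at radius r is drawn at 1 + k1 r^2 times it, then the intrinsics apply), "R" (3x3) and "t" (3): a world point X has camera coordinates R X + t; the wrist camera has in their place "hand_eye" (4x4, takes a point from camera to tool coordinates, whose origin is the TCP and whose axes are the flange's). Camera axes: x right, y down, z forward; pixel columns grow to the right and rows downward; lengths in m; the calibration is good to about 2 mm. A picture is of the moment at which its call begins: read the wrist's pose just before it. camera_info takes no time and is no camera call.
- r.close_job(): hands the job in, once; it reports no verdict.
Trained networks look in the newest picture that a camera, given by its name, has taken for a name from the list of things; names that differ only in an ending like _2 or _b are one class to them, and where a whole thing is asked for, a point or a joint stands for the part that bears it (a point fixed in the world has none). Each returns a list of dicts, best first, with "confidence" (0 to 1); they miss things now and then, are a little off and sometimes report something else, mostly with a low value. They report only what shows in the picture. A call takes as long as a camera call. They do not tell look-alikes from the thing itself.
- r.boxes_of(camera, label): "position" ([x, y, z] in m, in the coordinates of the camera as it stood for that picture, good to about 4 mm: the middle of the surface that is visible of it).
- r.tip_of(camera, label): "position" ([x, y, z] in m, in the coordinates of the camera as it stood for that picture, good to about 4 mm: a listed point, or the origin of a listed thing).
The state is a dict: "time": time; "joint_positions": joint angles; "joint_vel": joint speeds; "joint_torque": joint torques, N m; "ee_pos": TCP position; "eef_rot": TCP orientation; "ft_force": force on the tool from outside, world axes, zero at the start; "torque": the same for the moment, N m; "width": finger opening in m.
Only numpy, scipy, OpenCV 4.12 (cv2) and the standard library are available. Lean on these libraries where they do the work, as an engineer would, in place of code of your own. Each camera call takes 0.05 s, during which the arm holds its last target.

### The job

Take the setting post with the brass collar out of the wooden rack and press it down into the socket of the green pull-test stand until it clicks fully home, never pressing so hard that the needle enters the red. Then, still holding it, pull it straight up with slowly rising force until the needle stands in the green sector, keep it there for about a second without ever reaching the red, ease off and let go, leaving the post fully home, upright and free. Leave everything else on the bench where it is.

Things in the scene. Friction and masses are not known exactly. Their poses are not given: they have to be found in the camera images.
- post: setting post to seat: steel shank, brass collar, pale wooden round grip; one round piece, 92 mm tall, 80 to 170 g, upright in one of the rack's three holes (varies). Origin: centre of the foot; z up along it. From the foot: nose 5 mm wide widening to a 16 mm shank at 12 mm, groove for the catches 14.5 to 26.5 mm, collar 28 mm wide 36 to 42 mm, grip 42 to 92 mm (top).
- post_grip (a point): middle of the post's wooden grip, on its axis, 67 mm above the foot. The grip is a cylinder 22 mm in diameter and 50 mm tall with two thin brass bands; any yaw will do.
- dial (a point): centre of the dial face, fixed to the stand: 80 mm wide, white, black needle, green and red sectors, leaning away from the socket, 60 mm above the bench. The needle points to the socket at 0 and turns anticlockwise, seen facing the dial, for pull.
- rack: fixed wooden block 64 x 190 x 45 mm with three holes 20 mm wide and 40 mm deep in a row along its y axis at -60, 0 and +60 mm; each holds one post, collar resting on the block's top (so the post's foot is 9 mm above the bench). Origin: centre of its underside.
- post_black: a post of the same size with black grip and dark collar, in another hole of the rack; leave alone. Origin: centre of its foot.
- post_red: a post of the same size with red grip and steel collar, in the remaining hole; leave alone. Origin: centre of its foot.
- socket_mouth (a point): centre of the socket's rim, top of the aluminium carriage (56 x 56 x 46 mm), 78 mm above the bench at rest. Vertical hole 19 mm wide, 42 mm deep, 3 mm chamfer; two spring catches 18 mm below the rim. Pushing the shank past them takes about 7 to 13 N, then they click into the groove and draw the collar's underside onto the rim: fully home. Not clicked in, the post slides out at about 3 N.
- needle (a joint): needle angle in rad: the stand's force gauge, 0.06 rad per N. Positive is pull up on the socket, negative push down; 0 at rest (-0.05 to -0.1 with the post in). Green 0.54 to 0.96 rad (9 to 16 N pull); red above 1.08 (18 N pull) and below -1.5 (25 N push). The socket's carriage rides on a spring: it gives 1 mm per 5 N up or down, stops at 6.2 mm. A post fully home holds beyond the green.
- stand: the green base plate of the pull-test stand, fixed to the bench, 200 x 130 x 18 mm, reaching from -70 to +130 mm along its x axis. Origin: on the bench straight below the socket; x points from the socket to the dial.
- bur_stand: stepped lilac stand with small burs, 124 mm wide, 84 mm tall over the burs; leave alone. Origin: centre of its underside.
- firebrick: reddish soldering brick 110 x 75 x 30 mm; leave alone. Origin: centre of its underside.
- steel_block: steel bench block 70 x 70 x 25 mm; leave alone. Origin: centre of its underside.
- crucible: small terracotta melting dish 64 mm wide, 30 mm tall; leave alone. Origin: centre of its underside.
- marker: blue marker pen 105 mm long with white cap, lying; leave alone. Origin: its underside, mid length.
- beaker: clear plastic beaker 72 mm wide, 95 mm tall; leave alone. Origin: centre of its underside.
- ring_blank: brass ring 26 mm wide, 8 mm tall, lying flat; leave alone. Origin: centre of its underside.
Things that resemble listed ones, but are neither listed nor needed, are in the scene too. Leave any purple look-alike of the post alone. What is shaped like the stand but orange is not meant.

How it is judged:
On the way, in this order (a step that is already met when the one before it is completed fails the run):
1. the brass-collared post is fully home in the socket: collar down on the rim to within 1.8 mm, upright (z of post in the frame of socket_mouth below -0.0342 m and horizontal distance between post and socket_mouth below 0.004 m and angle between post's own z axis and vertical below 0.07 rad), for 0.3 s.
2. the fingers pull the seated post up until the needle stands in the green sector (9 to 16 N), for half a second, the post staying home (all of step 1 and value of joint needle between 0.54 and 0.96 rad and contact force between the fingers and post above 3 N), for 0.5 s.
At the end, for the whole second after the job is handed in: The brass-collared post stands released and still in the socket, collar on the rim to within 1.8 mm, within 4 mm of the socket's axis and upright within 4 degrees, and the needle is back at zero (between -0.2 and 0.12 rad); everything else is where it was (all of step 1 and value of joint needle between -0.2 and 0.12 rad and linear speed of post below 0.02 m/s); the robot touches nothing.
It fails at once if the pull goes into the red (more than 18 N) (value of joint needle above 1.08 rad).
It fails at once if the push goes into the red (more than 25 N) (value of joint needle below -1.5 rad).
It fails at once if one of the other things on the bench is moved by more than 20 mm (distance of any of post_black, post_red, bur_stand, firebrick, steel_block, crucible, marker, beaker, ring_blank from where it was at the start of the episode above 0.02 m).
It also fails if it takes over 61 s, if anything falls off the work surface, if the arm or the gripper's body presses on something with over 40 N, if the wrist force passes 120 N, or if a joint passes its speed limit or range.

## Working session

There is one attempt and no reset: what is moved stays moved. The work goes in short steps, Python scripts to look and compute and a tool call to move; the robot and the scene stay as the last step left them, time stands still between calls to the robot, and variables do not carry over. Pictures are saved under pics/ and viewed, and the job is handed in when it is done.

Besides the shell and the picture viewer there is one more tool, called after "Request:" as name(argument=value, ...), one argument or row to a line, values as JSON. move_arm: Moves the arm, as the interface text tells. Shift numbers are shares of 2.5 cm and turn numbers shares of 90 degrees, none past 1 either way. Its arguments: {"type":"object","properties":{"deltas":{"type":"array","items":{"type":"array","items":{"type":"number"}}},"squeeze":{"type":"number"}},"required":["deltas"]}

```bash
mkdir -p pics; cat > h.py <<'E'
from bench import r
import numpy as np, cv2
def info(c):
    return r.camera_info(c)
def snap(c,n):
    im=r.camera(c); cv2.imwrite(f'pics/{n}.png',cv2.cvtColor(im,cv2.COLOR_RGB2BGR)); return im
def c2w(c,p):
    i=info(c); 
    if 'R' in i: return np.array(i['R']).T@(np.array(p)-np.array(i['t']))
    from scipy.spatial.transform import Rotation as R
    s=r.read_state(); q=np.array(i['hand_eye'])@np.append(p,1)
    return R.from_quat(s['eef_rot']).as_matrix()@q[:3]+np.array(s['ee_pos'])
def proj(c,X):
    i=info(c); p=np.array(i['R'])@np.array(X)+np.array(i['t']); s=p[:2]/p[2]; s=s*(1+i['k1']*(s@s)); K=np.array(i['K']); return K[:2,:2]@s+K[:2,2]
def ray(c,uv):
    i=info(c);K=np.array(i['K']); d=np.linalg.solve(K[:2,:2],np.array(uv)-K[:2,2]); s=d.copy()
    for _ in range(20): s=d/(1+i['k1']*(s@s))
    R=np.array(i['R']); o=-R.T@np.array(i['t']); return o,R.T@np.append(s,1)
def atz(c,uv,z):
    o,d=ray(c,uv); return o+d*(z-o[2])/d[2]
E
python3 - <<'E'
from h import *
np.set_printoptions(precision=4,suppress=True)
print(r.read_state())
for c in ['top','side']:
    snap(c,c+'0')
    for l in ['post','post_grip','rack','socket_mouth','dial','stand']:
        for d in r.tip_of(c,l): 
            w=c2w(c,d['position']);print(c,l,round(d['confidence'],2),w,proj(c,w))
E
```

```text
{'time': 0.0, 'joint_positions': array([-1.1356,  0.3329, -0.0647,  1.461 ,  0.0216,  1.3499, -0.0885]), 'joint_vel': array([ 0.0006, -0.0011, -0.0004, -0.0001,  0.0002,  0.0003,  0.0013]), 'joint_torque': array([ -0.0007, -62.3237,   0.0243, -38.9908,  -0.0615,   0.0395,
         0.0001]), 'ee_pos': array([0.276 , 0.5603, 0.2217]), 'eef_rot': array([ 0.2269,  0.9739, -0.0007, -0.0001]), 'ft_force': array([ 0.236 , -0.0256, -0.6021]), 'torque': array([ 0.0091,  0.0387, -0.0535]), 'width': 0.0872501857044372}
top post 0.52 [0.5286 0.1637 0.009 ] [205.4324 160.729 ]
top post 0.49 [ 0.6205  0.1544 -0.0002] [208.4747 131.4196]
top post_grip 0.67 [0.6173 0.155  0.0692] [206.274  127.0709]
top post_grip 0.64 [0.5212 0.1627 0.0704] [203.8504 159.8493]
top post_grip 0.58 [ 0.4224  0.4805 -0.0002] [101.9233 197.9872]
top rack 0.72 [0.5997 0.4494 0.0043] [112.2822 139.9153]
top rack 0.71 [0.5268 0.1674 0.0025] [204.4144 161.6624]
top socket_mouth 0.8 [ 0.5145 -0.1302  0.0734] [305.9542 160.1603]
top socket_mouth 0.69 [ 0.1406 -0.3198  0.0804] [377.2227 290.5293]
top socket_mouth 0.62 [0.5244 0
[... 265 characters left out ...]
 286.5676]
side post 0.61 [ 0.6159  0.1541 -0.0034] [302.5625 201.8299]
side post 0.44 [0.5257 0.1649 0.012 ] [273.2647 197.9388]
side post 0.21 [ 0.6006 -0.1339  0.058 ] [326.5229 237.3158]
side post_grip 0.46 [0.5238 0.1624 0.0781] [272.9131 178.7882]
side post_grip 0.44 [0.616  0.1524 0.0668] [303.7063 181.5747]
side rack 0.56 [ 0.5208  0.1652 -0.0014] [271.6573 201.8584]
side socket_mouth 0.94 [ 0.5095 -0.13    0.0759] [288.129  233.3303]
side socket_mouth 0.75 [ 0.1424 -0.3222  0.0803] [104.9602 306.8991]
side dial 0.77 [ 0.2374 -0.3252  0.0599] [160.2058 312.381 ]
side stand 0.93 [ 0.5116 -0.1328 -0.0022] [288.3696 261.3739]
side stand 0.69 [ 0.1423 -0.3271  0.0008] [113.9747 339.9862]
```

View pics/top0.png

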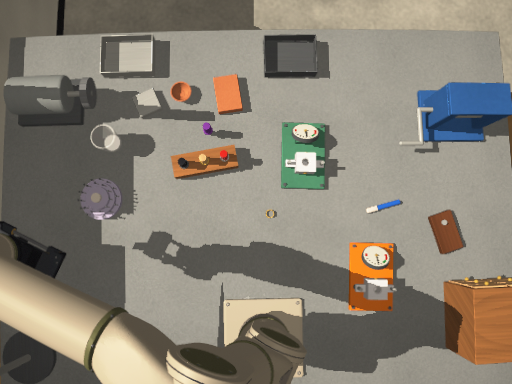

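View pics/side0.png

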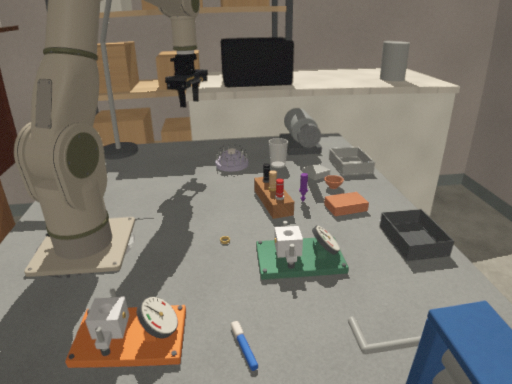

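```bash
python3 - <<'E'
import cv2,numpy as np
a=cv2.imread('pics/top0.png');b=cv2.imread('pics/side0.png')
cv2.imwrite('pics/c0.png',np.hstack([cv2.resize(a[100:220,150:250],(400,480),interpolation=2),cv2.resize(b[140:240,240:340],(400,400),interpolation=2).__class__(0) if 0 else cv2.resize(b[120:240,230:330],(400,480),interpolation=2)]))
E
```

```text
(no output)
```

View pics/c0.png

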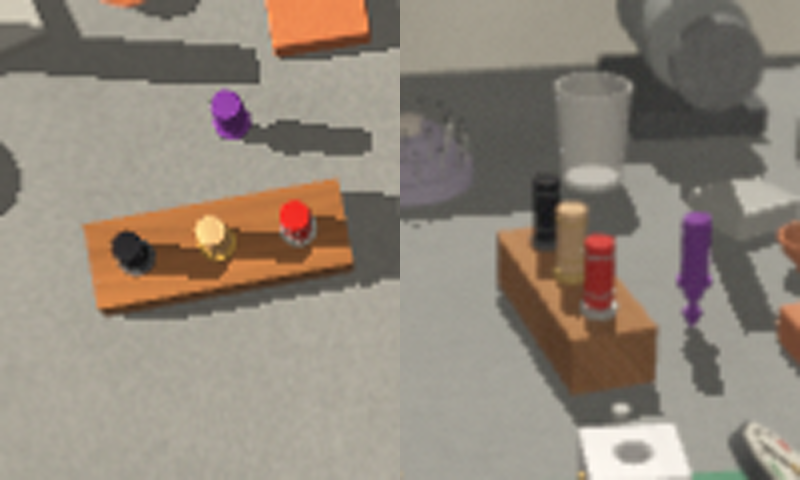

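Candidates in the top view: black post (183,162), pale grip with brass collar (203,159), red post (224,155) and a purple look-alike (208,128). The crop confirms that the middle one, pale with brass, is the target. The green stand's socket is at (306,160), and the orange stand at (377,290) is not meant.

```bash
cat >> h.py <<'E'
from scipy.spatial.transform import Rotation as Rot
def plan(tgt,jaw=None):
    s=r.read_state(); M=Rot.from_quat(s['eef_rot']).as_matrix()
    d=M.T@(np.array(tgt)-s['ee_pos']); print('pos',s['ee_pos'],'t',s['time'],'delta mm',d*1000,'units',d/0.025)
    if jaw is not None:
        y=M[:,1]; a=M.T@np.array([np.cos(jaw),np.sin(jaw),0]); ang=np.degrees(np.arctan2(-a[0],a[1])); ang=(ang+90)%180-90
        print('turn deg',ang,'units',ang/90)
E
python3 - <<'E'
from h import *
np.set_printoptions(precision=4,suppress=True)
pb=atz('top',(183,160),.101); pr=atz('top',(224,153.5),.101); pm=atz('top',(202.5,157),.101)
print(pb,pr,pm); d=pr-pb; a=np.arctan2(d[1],d[0]); print(np.degrees(a))
plan([.525,.1635,.2217],a+np.pi/2)
print(info('wrist'))
E
```

```text
[0.5168 0.2183 0.101 ] [0.533  0.1032 0.101 ] [0.5242 0.1635 0.101 ]
-81.99850082928967
pos [0.2763 0.5606 0.2226] t 0.7 delta mm [-398.6629 -246.2985    0.8717] units [-15.9465  -9.8519   0.0349]
turn deg 55.76743599738518 units 0.6196381777487242
{'K': array([[297.7704,   0.    , 257.9873],
       [  0.    , 297.7704, 195.8837],
       [  0.    ,   0.    ,   1.    ]]), 'k1': 0.014855144237827954, 'hand_eye': array([[-0.0001, -0.9644, -0.2644,  0.0736],
       [ 1.    ,  0.0003, -0.0014, -0.0003],
       [ 0.0015, -0.2644,  0.9644, -0.162 ],
       [ 0.    ,  0.    ,  0.    ,  1.    ]])}
```

Request:
move_arm(
  deltas=[
    [1, -1, -0.616, 0, 0],
    [1, -1, -0.616, 0, 0],
    [1, -1, -0.616, 0, 0],
    [1, -1, -0.616, 0, 0],
    [1, -1, -0.616, 0, 0],
    [1, -1, -0.616, 0, 0],
    [1, -1, -0.616, 0, 0],
    [1, -1, -0.616, 0, 0],
    [1, -1, -0.616, 0, 0],
    [1, -1, -0.616, 0, 0],
    [1, -1, -0.616, 0, 0],
    [1, -1, -0.616, 0, 0],
  ],
)

```text
time: 1.7
ee_pos: [0.4643, 0.261, 0.2228]
eef_rot: [0.227, 0.974, 0.0, 0.0]
ft_force: [0.3, 0.1, -0.4]
width: 0.0873
```

Request:
move_arm(
  deltas=[
    [1, -1, -0.616, 0, 0],
    [1, -1, -0.616, 0, 0],
    [1, -1, -0.616, 0, 0],
    [1, -0.95, -0.616, 0, 0],
    [1, 0, 0, 0, 0.0775],
    [1, 0, 0, 0, 0.0775],
    [1, 0, 0, 0, 0.0775],
    [1, 0, 0, 0, 0.0775],
    [1, 0, 0, 0, 0.0775],
    [1, 0, 0, 0, 0.0775],
    [1, 0, 0, 0, 0.0775],
    [1, 0, 0, 0, 0.0775],
  ],
)

```text
time: 2.7
ee_pos: [0.525, 0.1634, 0.2226]
eef_rot: [0.659, 0.753, 0.0, -0.0]
ft_force: [0.1, -0.4, 1.5]
width: 0.0868
```

```bash
python3 - <<'E'
from h import *
np.set_printoptions(precision=4,suppress=True)
plan([.525,.1635,.2217],np.radians(8))
snap('wrist','w1')
for l in ['post_grip','post','post_black','post_red']:
    for d in r.tip_of('wrist',l): print(l,round(d['confidence'],2),c2w('wrist',d['position']))
E
```

```text
pos [0.525  0.1634 0.2226] t 2.7 delta mm [0.0778 0.018  0.929 ] units [0.0031 0.0007 0.0372]
turn deg -0.3732250531436563 units -0.004146945034929514
post_grip 0.92 [0.6379 0.0784 0.0131]
post_grip 0.88 [0.5212 0.1634 0.0773]
post 0.89 [0.5208 0.1636 0.0122]
post 0.58 [0.6153 0.1433 0.0162]
post_black 0.69 [0.5137 0.2245 0.008 ]
post_red 0.72 [0.5319 0.1044 0.0083]
post_red 0.43 [ 0.7305  0.0958 -0.0051]
```

View pics/w1.png

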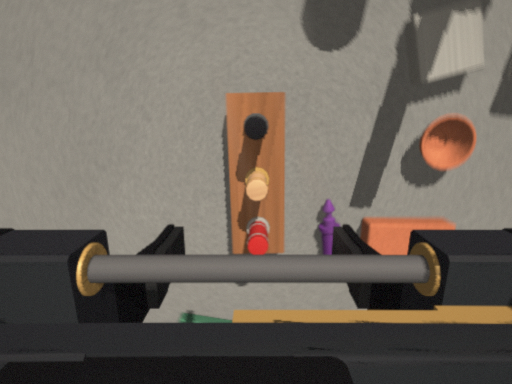

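```bash
cat >> h.py <<'E'
def wray(uv,z,s=None):
    i=info('wrist');K=np.array(i['K']); d=np.linalg.solve(K[:2,:2],np.array(uv)-K[:2,2]); q=d.copy()
    for _ in range(20): q=d/(1+i['k1']*(q@q))
    s=s or r.read_state(); M=Rot.from_quat(s['eef_rot']).as_matrix(); H=np.array(i['hand_eye'])
    o=M@H[:3,3]+s['ee_pos']; v=M@H[:3,:3]@np.append(q,1); return o+v*(z-o[2])/v[2]
E
python3 - <<'E'
from h import *
a=cv2.imread('pics/w1.png')[100:260,200:310]; cv2.imwrite('pics/w1c.png',cv2.resize(a,None,fx=5,fy=3.7,interpolation=2) if 0 else cv2.resize(a,(550*4//5,640*4//5*5//4)[:2] if 0 else (412,600),interpolation=2))
print(wray((257,190),.101))
E
```

```text
[0.52243546 0.1636955  0.101     ]
```

View pics/w1c.png

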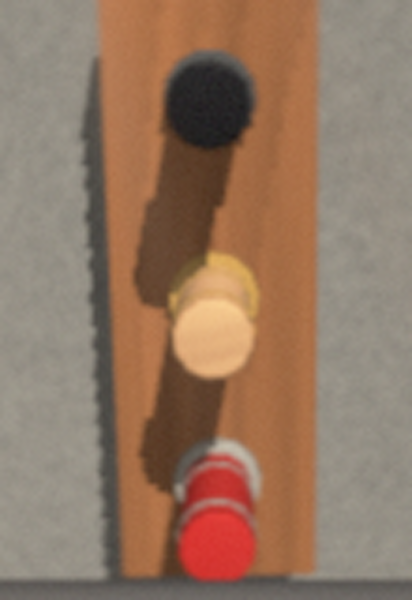

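Request:
move_arm(
  deltas=[
    [0.2, 0, -0.087, 1, 0],
    [0.2, 0, 0, 1, 0],
    [0.2, 0, 0, 1, 0],
    [0.2, 0, 0, 1, 0],
    [0.2, 0, 0, 1, 0],
    [0.2, 0, 0, 0.8, 0],
    [0.2, 0, 0, 0.4, 0],
    [0.2, 0, 0, 0.3, 0],
    [0.2, 0, 0, 0, 0],
    [0.2, 0, 0, 0, 0],
  ],
)

```text
time: 3.78
ee_pos: [0.5234, 0.1632, 0.0608]
eef_rot: [0.656, 0.755, 0.0, 0.0]
ft_force: [0.1, 0.3, 0.0]
width: 0.0526
```

```bash
python3 - <<'E'
from h import *
plan([.523,.1635,.060],np.radians(8)); print(r.read_state()['ft_force'],r.read_state()['width'])
snap('side','s2');snap('wrist','w2')
b=cv2.imread('pics/s2.png')[100:260,200:380]
w=cv2.imread('pics/w2.png')
cv2.imwrite('pics/sw2.png',np.hstack([cv2.resize(b,(405,360),interpolation=2),cv2.resize(w,(395,360))]))
E
```

```text
pos [0.52335138 0.16324805 0.06077109] t 3.7833 delta mm [ 0.29823741 -0.3134476   0.77092927] units [ 0.0119295  -0.0125379   0.03083717]
turn deg 0.012260708454050473 units 0.00013623009393389415
[0.06026435 0.33276452 0.03533446] 0.052608486416768865
```

View pics/sw2.png

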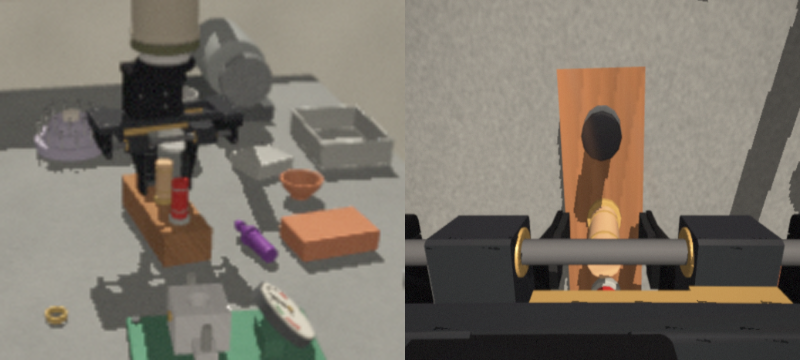

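The pale grip sits between the fingers. The purple look-alike, which was balanced on its nose, now lies on its side; it's a decoy I haven't touched. I'll close the gripper now.

Request:
move_arm(
  deltas=[
    [-1, 0, 0, 0, 0],
    [-1, 0, 0, 0, 0],
    [-1, 0, 0, 0, 0],
    [-1, 0, 0, 0, 0],
    [-1, 0, 0, 0, 0],
    [-1, 0, 0, 0, 0],
    [-1, 0, 0, 0, 0],
  ],
  squeeze=50,
)

```text
time: 4.47
ee_pos: [0.5229, 0.1632, 0.0601]
eef_rot: [0.656, 0.755, 0.0, 0.0]
ft_force: [-0.7, 0.1, 0.7]
width: 0.0211
```

Request:
move_arm(
  deltas=[
    [-1, 0, 0, -0.2, 0],
    [-1, 0, 0, -0.4, 0],
    [-1, 0, 0, -0.8, 0],
    [-1, 0, 0, -1, 0],
    [-1, 0, 0, -1, 0],
    [-1, 0, 0, -1, 0],
    [-1, 0, 0, -1, 0],
    [-1, 0, 0, -0.6, 0],
    [-1, 0, 0, 0, 0],
  ],
)

```text
time: 5.22
ee_pos: [0.5245, 0.1635, 0.2147]
eef_rot: [0.656, 0.754, 0.003, 0.001]
ft_force: [0.3, 0.6, -0.7]
width: 0.0214
```

```bash
python3 - <<'E'
from h import *
np.set_printoptions(precision=4,suppress=True)
s=r.read_state();print(s['ft_force'],s['width'],s['torque'])
snap('side','s3')
for c in ['side','top']:
  if c=='top': snap(c,'t3')
  for l in ['post_grip','socket_mouth','dial','stand']:
    for d in r.tip_of(c,l): print(c,l,round(d['confidence'],2),c2w(c,d['position']))
plan([.512,-.130,.210],0)
b=cv2.imread('pics/s3.png')[60:260,200:380]
w=cv2.imread('pics/t3.png')[80:220,150:350]
cv2.imwrite('pics/sw3.png',np.hstack([cv2.resize(b,(360,400),interpolation=2),cv2.resize(w,(440,400))]))
E
```

```text
[ 0.3478  0.6044 -0.7059] 0.0213531274082406 [-0.0799  0.0671 -0.0141]
side post_grip 0.61 [0.6361 0.0772 0.011 ]
side post_grip 0.6 [ 0.3767 -0.3707  0.0021]
side post_grip 0.58 [0.5253 0.1608 0.2319]
side socket_mouth 0.77 [ 0.5108 -0.1285  0.0766]
side socket_mouth 0.63 [ 0.1458 -0.3229  0.079 ]
side socket_mouth 0.57 [0.5273 0.1613 0.2332]
side socket_mouth 0.34 [ 0.525   0.1623 -0.004 ]
side dial 0.9 [ 0.6027 -0.1355  0.0613]
side dial 0.72 [ 0.2398 -0.3254  0.0615]
side dial 0.52 [0.5267 0.1614 0.1661]
side stand 0.97 [ 0.1415 -0.3256  0.0008]
side stand 0.71 [ 0.5087 -0.1308 -0.0004]
top post_grip 0.67 [ 0.3693 -0.0263  0.0009]
top post_grip 0.65 [0.637  0.0808 0.0106]
top socket_mouth 0.95 [ 0.1395 -0.3203  0.0807]
top socket_mouth 0.89 [ 0.5123 -0.1319  0.0767]
top socket_mouth 0.42 [ 0.4199  0.4794 -0.0007]
top dial 0.97 [ 0.6051 -0.135   0.0582]
top dial 0.85 [ 0.2414 -0.3296  0.0559]
top stand 0.91 [ 0.5061 -0.1302 -0.0018]
top stand 0.81 [ 0.1428 -0.3221 -0.0029]
pos [0.5227 0.163  0.2095] t 5.7167 delta mm [-288.6825  -51.175    -0.3302] units [-11.5473  -2.047   -0.0132]
turn deg 7.9681511765435715 units 0.08853501307270635
```

View pics/sw3.png

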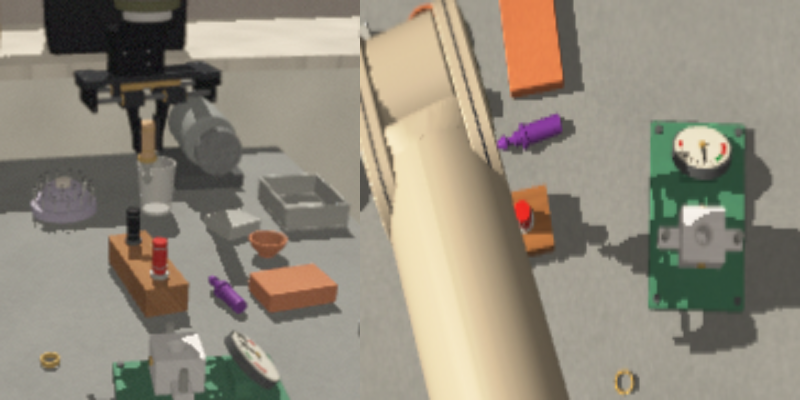

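Request:
move_arm(
  deltas=[
    [-1, -0.5, -0.1, 0, 0],
    [-1, -1, -0.18, 0, 0],
    [-1, -1, -0.18, 0, 0],
    [-1, -1, -0.18, 0, 0],
    [-1, -1, -0.18, 0, 0],
    [-1, -1, -0.18, 0, 0],
    [-1, -1, -0.18, 0, 0],
    [-1, -1, -0.18, 0, 0],
    [-1, -1, -0.18, 0, 0],
    [-1, -1, -0.18, 0, 0],
    [-1, -1, -0.18, 0, 0],
    [-1, -1, -0.18, 0, 0],
  ],
)

```text
time: 6.72
ee_pos: [0.5105, -0.131, 0.2101]
eef_rot: [0.657, 0.754, 0.0, -0.0]
ft_force: [0.4, 0.8, -0.3]
width: 0.021
```

Request:
move_arm(
  deltas=[
    [-1, -0.05, 0, 0, 0],
    [-1, 0, 0, 0, 0],
    [-1, 0, 0, 0, 0],
    [-1, 0, 0, 0, 0],
  ],
)

```text
time: 7.05
ee_pos: [0.5114, -0.1291, 0.2099]
eef_rot: [0.656, 0.755, 0.0, -0.0]
ft_force: [0.6, 0.0, -0.0]
width: 0.0213
```

```bash
python3 - <<'E'
from h import *
np.set_printoptions(precision=4,suppress=True)
print(atz('top',(305.9,163.3),.078))
print(r.read_state()['ft_force'])
plan([.512,-.130,.210],0)
snap('wrist','w4')
for l in ['socket_mouth','post','post_grip']:
    for d in r.tip_of('wrist',l): print(l,round(d['confidence'],2),c2w('wrist',d['position']))
snap('side','s4')
b=cv2.imread('pics/s4.png')[130:290,210:370]
w=cv2.imread('pics/w4.png')
cv2.imwrite('pics/sw4.png',np.hstack([cv2.resize(b,(360,360),interpolation=2),cv2.resize(w,(440,360))]))
E
```

```text
[ 0.5047 -0.1291  0.078 ]
[ 0.6136  0.0086 -0.0395]
pos [ 0.5114 -0.1291  0.2099] t 7.05 delta mm [-0.949   0.5078 -0.1106] units [-0.038   0.0203 -0.0044]
turn deg 8.050104915672648 units 0.08944561017414053
socket_mouth 0.72 [ 0.5068 -0.1291  0.0796]
post 0.56 [ 0.5118 -0.1328  0.1626]
post_grip 0.64 [ 0.5104 -0.1282  0.2255]
```

View pics/sw4.png

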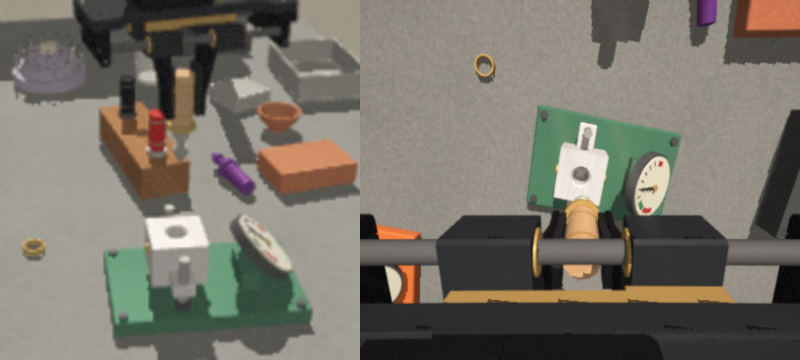

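```bash
python3 - <<'E'
from h import *
t=cv2.imread('pics/t3.png')[145:185,285:330]
s=cv2.imread('pics/s4.png')[220:260,265:310]
w=cv2.imread('pics/w4.png')[155:245,340-85:340+5+25]
print(w.shape)
cv2.imwrite('pics/z4.png',np.hstack([cv2.resize(t,None,fx=6,fy=6,interpolation=2),cv2.resize(s,None,fx=6,fy=6,interpolation=2)]))
cv2.imwrite('pics/z4w.png',cv2.resize(cv2.imread('pics/w4.png')[150:260,220:350],None,fx=5,fy=5,interpolation=2))
E
```

```text
(90, 115, 3)
```

View pics/z4.png

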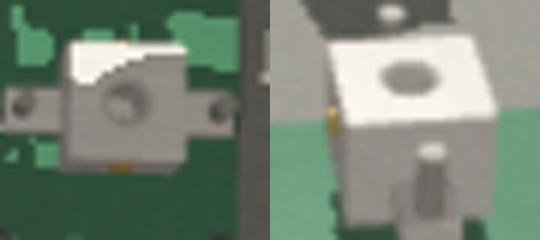

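View pics/z4w.png

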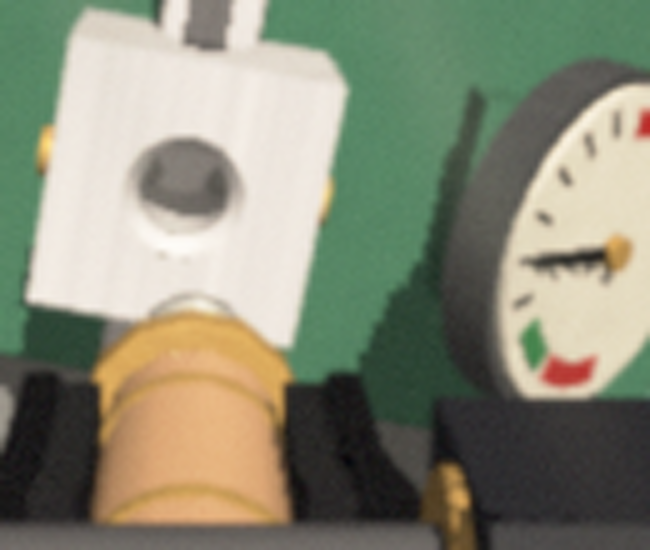

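```bash
python3 - <<'E'
from h import *
np.set_printoptions(precision=4,suppress=True)
print(atz('top',(305.8,162.3),.078),atz('side',(288.3,233),.078),wray((258,188.6),.078))
s=r.read_state();M=Rot.from_quat(s['eef_rot']).as_matrix()
print(M.T@(wray((258,188.6),.078)-s['ee_pos']))
# where held collar/foot in top/side projected if straight
for dz in (-.051,-.015,-.009,.041): print(dz,proj('side',s['ee_pos']+[0,0,dz]))
E
python3 - <<'E'
import cv2
cv2.imwrite('pics/z5.png',cv2.resize(cv2.imread('pics/s4.png')[150:220,265:325],None,fx=8,fy=8,interpolation=2))
E
```

```text
[ 0.5076 -0.1289  0.078 ] [ 0.5095 -0.1318  0.078 ] [ 0.51   -0.1303  0.078 ]
[-0.0006 -0.0015  0.132 ]
-0.051 [289.936  201.1719]
-0.015 [290.3839 186.3559]
-0.009 [290.4591 183.8271]
0.041 [291.0915 162.0754]
```

View pics/z5.png

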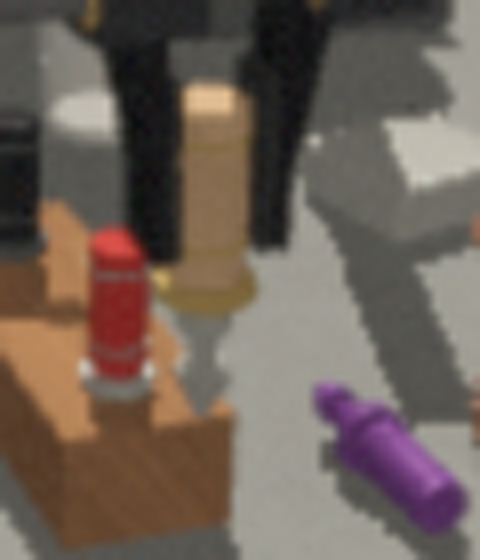

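Request:
move_arm(
  deltas=[
    [-1, -0.03, -0.07, 0.6, 0],
    [-1, 0, 0, 1, 0],
    [-1, 0, 0, 0.6, 0],
    [-1, 0, 0, 0.4, 0],
    [-1, 0, 0, 0.2, 0],
    [-1, 0, 0, 0.1, 0],
    [-1, 0, 0, 0.1, 0],
    [-1, 0, 0, 0, 0],
    [-1, 0, 0, 0, 0],
    [-1, 0, 0, 0, 0],
  ],
)

```text
time: 8.13
ee_pos: [0.5102, -0.1311, 0.1356]
eef_rot: [0.656, 0.755, 0.0, 0.0]
ft_force: [-0.4, 0.2, -1.7]
width: 0.0209
```

```bash
python3 - <<'E'
from h import *
np.set_printoptions(precision=4,suppress=True)
print(r.read_state()['ft_force'])
plan([.5095,-.1305,.125])
snap('wrist','w6');snap('side','s6')
b=cv2.imread('pics/s6.png')[170:270,240:340]
w=cv2.imread('pics/w6.png')[150:260,220:350]
cv2.imwrite('pics/sw6.png',np.hstack([cv2.resize(b,(380,400),interpolation=2),cv2.resize(w,(410,400))]))
E
```

```text
[-0.4046  0.2499 -1.6666]
pos [ 0.5102 -0.1311  0.1356] t 8.1333 delta mm [ 0.708  -0.5874 10.6434] units [ 0.0283 -0.0235  0.4257]
```

View pics/sw6.png

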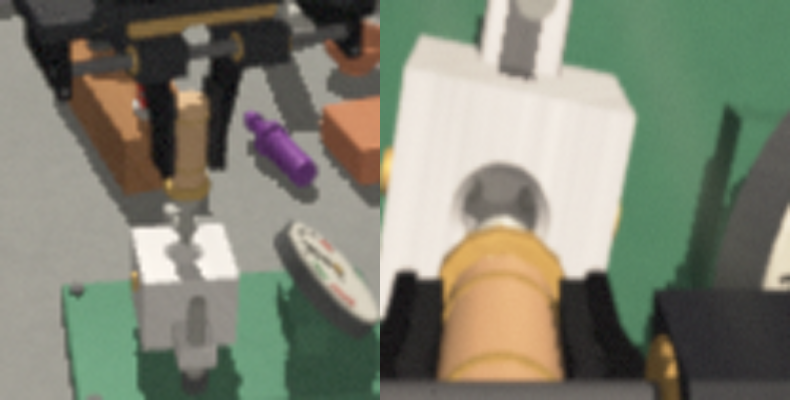

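Request:
move_arm(
  deltas=[
    [-1, 0.01, -0.01, 0.15, 0],
    [-1, 0, 0, 0.15, 0],
    [-1, 0, 0, 0.15, 0],
    [-1, 0, 0, 0.15, 0],
    [-1, 0, 0, 0, 0],
    [-1, 0, 0, 0, 0],
  ],
)

```text
time: 8.73
ee_pos: [0.5093, -0.1308, 0.1197]
eef_rot: [0.656, 0.755, -0.0, -0.0]
ft_force: [-0.1, 0.3, -0.9]
width: 0.021
```

Request:
move_arm(
  deltas=[
    [-1, 0, 0, 0.1, 0],
    [-1, 0, 0, 0.1, 0],
    [-1, 0, 0, 0.1, 0],
    [-1, 0, 0, 0.1, 0],
    [-1, 0, 0, 0, 0],
    [-1, 0, 0, 0, 0],
  ],
)

```text
time: 9.23
ee_pos: [0.5094, -0.1309, 0.1099]
eef_rot: [0.656, 0.755, -0.0, -0.0]
ft_force: [-0.4, -0.2, -1.3]
width: 0.0208
```

No contact yet. From here I'll take small steps and watch the force.

Request:
move_arm(
  deltas=[
    [-1, 0, 0, 0.06, 0],
    [-1, 0, 0, 0.06, 0],
    [-1, 0, 0, 0.06, 0],
    [-1, 0, 0, 0.06, 0],
    [-1, 0, 0, 0, 0],
  ],
)

```text
time: 9.65
ee_pos: [0.5096, -0.1308, 0.1041]
eef_rot: [0.656, 0.755, 0.0, -0.0]
ft_force: [-0.6, 0.4, 3.3]
width: 0.0212
```

Request:
move_arm(
  deltas=[
    [-1, 0, 0, 0.04, 0],
    [-1, 0, 0, 0.04, 0],
    [-1, 0, 0, 0, 0],
  ],
)

```text
time: 9.9
ee_pos: [0.5097, -0.1309, 0.1023]
eef_rot: [0.656, 0.755, 0.0, 0.0]
ft_force: [-1.1, -0.2, 4.3]
width: 0.0209
```

Request:
move_arm(
  deltas=[
    [-1, 0, 0, 0.04, 0],
    [-1, 0, 0, 0.04, 0],
    [-1, 0, 0, 0, 0],
  ],
)

```text
time: 10.15
ee_pos: [0.5099, -0.1311, 0.1004]
eef_rot: [0.656, 0.754, 0.0, 0.0]
ft_force: [-1.3, -0.4, 5.8]
width: 0.0207
```

Request:
move_arm(
  deltas=[
    [-1, 0, 0, 0.04, 0],
    [-1, 0, 0, 0.04, 0],
    [-1, 0, 0, 0, 0],
  ],
)

```text
time: 10.4
ee_pos: [0.5094, -0.1308, 0.0977]
eef_rot: [0.656, 0.755, -0.0, -0.0]
ft_force: [-0.4, 0.1, -2.2]
width: 0.0211
```

```bash
python3 - <<'E'
from h import *
np.set_printoptions(precision=4,suppress=True)
s=r.read_state();print(s['ft_force'],s['ee_pos'])
snap('wrist','w7');snap('side','s7')
b=cv2.imread('pics/s7.png')[190:270,260:350]
w=cv2.imread('pics/w7.png')[130:290,220:400]
cv2.imwrite('pics/sw7.png',np.hstack([cv2.resize(b,(400,400),interpolation=2),cv2.resize(w,(400,400),interpolation=2)]))
E
```

```text
[-0.3758  0.0781 -2.1565] [ 0.5094 -0.1308  0.0977]
```

View pics/sw7.png

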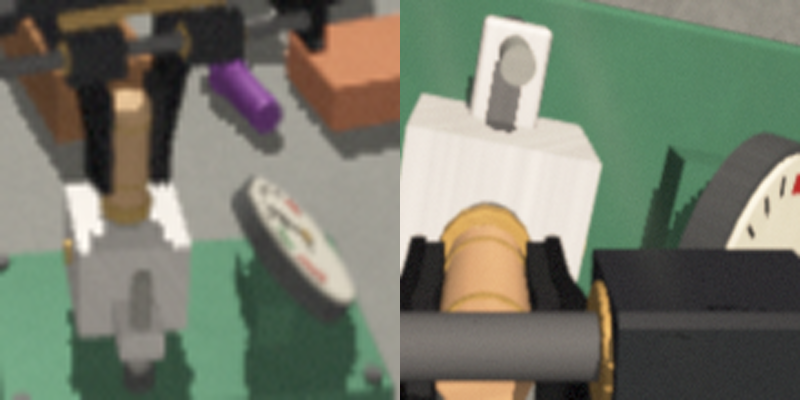

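Request:
move_arm(
  deltas=[
    [-1, 0, 0, 0.04, 0],
    [-1, 0, 0, 0.04, 0],
    [-1, 0, 0, 0, 0],
  ],
)

```text
time: 10.75
ee_pos: [0.509, -0.1307, 0.0954]
eef_rot: [0.656, 0.755, -0.0, -0.001]
ft_force: [1.1, -0.4, -4.7]
width: 0.0209
```

Request:
move_arm(
  deltas=[
    [-1, 0, 0, 0.04, 0],
    [-1, 0, 0, 0.04, 0],
    [-1, 0, 0, 0, 0],
  ],
)

```text
time: 11.0
ee_pos: [0.5096, -0.1307, 0.0939]
eef_rot: [0.656, 0.755, 0.0, 0.0]
ft_force: [-0.1, 1.1, -2.5]
width: 0.0213
```

Request:
move_arm(
  deltas=[
    [-1, 0, 0, 0.04, 0],
    [-1, 0, 0, 0, 0],
  ],
)

```text
time: 11.17
ee_pos: [0.5098, -0.1309, 0.0932]
eef_rot: [0.656, 0.755, 0.0, 0.0]
ft_force: [1.0, 1.1, -0.4]
width: 0.0209
```

Request:
move_arm(
  deltas=[
    [-1, 0, 0, 0.04, 0],
    [-1, 0, 0, 0.04, 0],
    [-1, 0, 0, 0, 0],
    [-1, 0, 0, 0, 0],
  ],
)

```text
time: 11.5
ee_pos: [0.5099, -0.1309, 0.0916]
eef_rot: [0.656, 0.755, 0.0, 0.0]
ft_force: [-2.4, 0.6, 5.8]
width: 0.0212
```

```bash
python3 - <<'E'
from h import *
np.set_printoptions(precision=4,suppress=True)
s=r.read_state();print(s['ft_force'],s['ee_pos'])
snap('side','s8'); snap('top','t8')
b=cv2.imread('pics/s8.png')[190:270,260:350]
w=cv2.imread('pics/t8.png')[100:200,260:350]
cv2.imwrite('pics/sw8.png',np.hstack([cv2.resize(b,(400,400),interpolation=2),cv2.resize(w,(400,400),interpolation=2)]))
E
```

```text
[-2.3862  0.5547  5.7674] [ 0.5099 -0.1309  0.0916]
```

View pics/sw8.png

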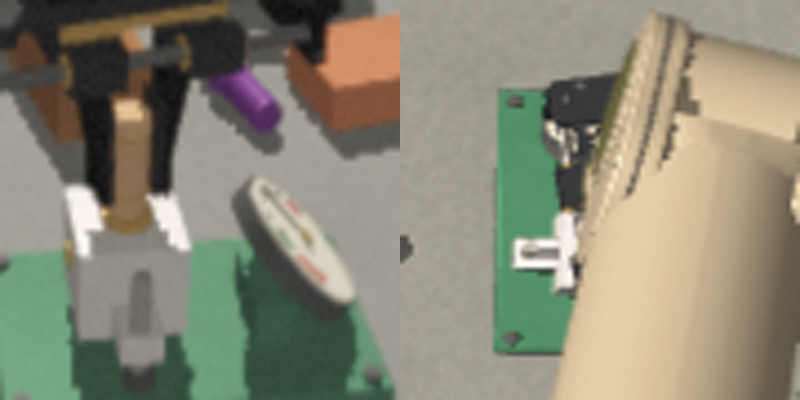

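Request:
move_arm(
  deltas=[
    [-1, 0, 0, -0.04, 0],
    [-1, 0, 0, -0.04, 0],
    [-1, 0, 0, 0, 0],
  ],
)

```text
time: 11.85
ee_pos: [0.5096, -0.1309, 0.0931]
eef_rot: [0.656, 0.755, 0.0, 0.0]
ft_force: [1.0, 0.4, -0.9]
width: 0.0208
```

Request:
move_arm(
  deltas=[
    [-1, 0, 0, -0.02, 0],
    [-1, 0, 0, -0.02, 0],
    [-1, 0, 0, 0, 0],
  ],
)

```text
time: 12.1
ee_pos: [0.5094, -0.1308, 0.0938]
eef_rot: [0.656, 0.755, -0.0, -0.0]
ft_force: [0.8, -0.5, -4.2]
width: 0.0208
```

Request:
move_arm(
  deltas=[
    [-1, 0, 0, -0.02, 0],
    [-1, 0, 0, -0.02, 0],
    [-1, 0, 0, 0, 0],
  ],
)

```text
time: 12.35
ee_pos: [0.5093, -0.1308, 0.0948]
eef_rot: [0.656, 0.755, -0.0, -0.0]
ft_force: [2.1, 0.1, -5.0]
width: 0.0209
```

```bash
python3 - <<'E'
from h import *
np.set_printoptions(precision=4,suppress=True)
s=r.read_state();print(s['ft_force'],s['ee_pos'])
snap('side','s9');snap('wrist','w9')
for _ in range(3): r.camera('side'); print(r.read_state()['ft_force'],r.read_state()['ee_pos'])
b=cv2.imread('pics/s9.png')[190:270,260:350]
w=cv2.imread('pics/w9.png')[140:300,300:420]
cv2.imwrite('pics/sw9.png',np.hstack([cv2.resize(b,(450,400),interpolation=2),cv2.resize(w,(300,400),interpolation=2)]))
E
```

```text
[ 2.0757  0.1166 -4.994 ] [ 0.5093 -0.1308  0.0948]
[ 0.45   -0.2401 -4.8526] [ 0.5093 -0.1308  0.0948]
[ 1.8102 -0.2586 -6.7241] [ 0.5093 -0.1308  0.0948]
[ 1.4954 -0.3876 -6.1439] [ 0.5093 -0.1308  0.0949]
```

View pics/sw9.png

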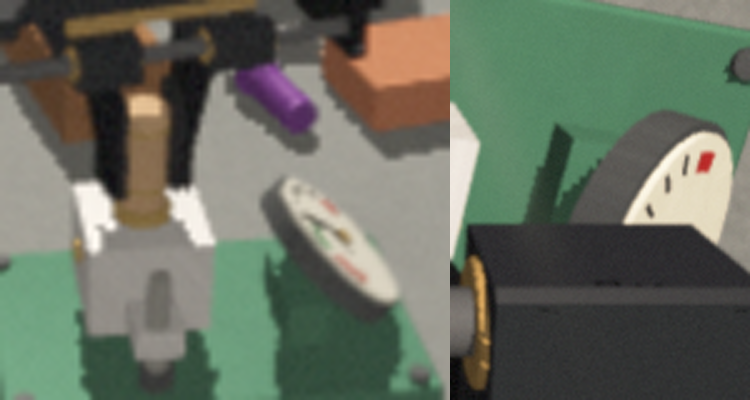

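Request:
move_arm(
  deltas=[
    [-1, 0, 0, -0.02, 0],
    [-1, 0, 0, -0.02, 0],
    [-1, 0, 0, 0, 0],
  ],
)

```text
time: 12.85
ee_pos: [0.5092, -0.1308, 0.0958]
eef_rot: [0.656, 0.755, -0.0, -0.0]
ft_force: [1.0, -1.5, -9.5]
width: 0.0211
```

Request:
move_arm(
  deltas=[
    [-1, 0, 0, -0.02, 0],
    [-1, 0, 0, 0, 0],
    [-1, 0, 0, 0, 0],
  ],
)

```text
time: 13.1
ee_pos: [0.5092, -0.1308, 0.0962]
eef_rot: [0.656, 0.755, -0.0, -0.0]
ft_force: [1.0, -0.2, -10.5]
width: 0.0209
```

```bash
python3 - <<'E'
from h import *
np.set_printoptions(precision=4,suppress=True)
s=r.read_state();print(s['ft_force'],s['ee_pos'])
snap('side','s10')
for _ in range(2): r.camera('side'); print(r.read_state()['ft_force'],r.read_state()['ee_pos'])
# rectify dial: 3 candidates; dial axis from socket (.5095,-.1305) to dial (.605,-.135)
C=np.array([.6045,-.1350,.060]); ex=np.array([.5095-.6045,-.1305+.1350,0]); ex/=np.linalg.norm(ex)
outs=[]
for tilt in (30,40,50):
    t=np.radians(tilt); u=ex*np.cos(t)+np.array([0,0,-1])*np.sin(t)  # toward socket & down (near edge low)
    v=np.cross(np.array([0,0,1]),ex)
    src=[];dst=[]
    for a,b in ((1,1),(1,-1),(-1,-1),(-1,1)):
        src.append(proj('side',C+.048*(a*u+b*v))); dst.append((130+120*b*-1,130-120*a))
    H=cv2.getPerspectiveTransform(np.float32(src),np.float32(dst))
    outs.append(np.vstack([cv2.warpPerspective(cv2.imread(f'pics/{n}.png'),H,(260,260),flags=2) for n in ('s4','s10')]))
cv2.imwrite('pics/d10.png',np.hstack(outs))
E
```

```text
[  0.9659  -0.1841 -10.5387] [ 0.5092 -0.1308  0.0962]
[  1.4233  -1.9662 -10.7487] [ 0.5092 -0.1308  0.0963]
[  1.7816  -0.3104 -11.4213] [ 0.5092 -0.1308  0.0963]
```

View pics/d10.png

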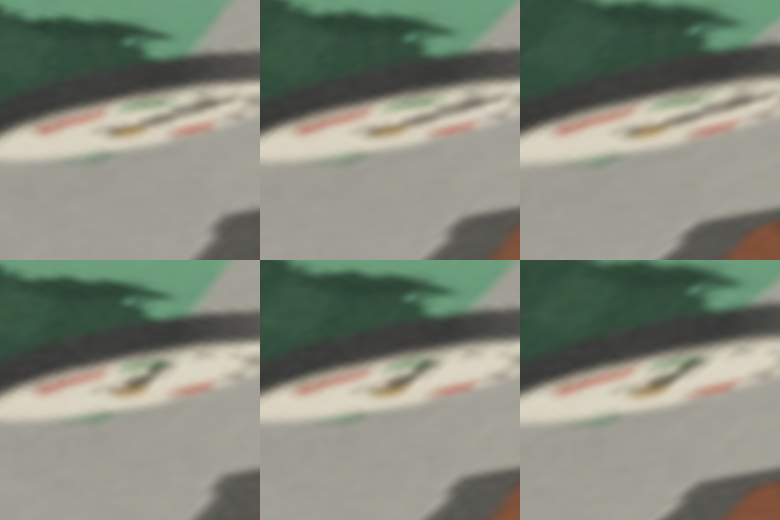

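```bash
cat > dial.py <<'E'
from h import *
def dials(names,tilts,fn,dy=0):
    C=np.array([.6045,-.1350,.060]); ex=np.array([.5095-.6045,-.1305+.1350,0]); ex/=np.linalg.norm(ex)
    outs=[]
    for tilt in tilts:
        t=np.radians(tilt); u=ex*np.cos(t)+np.array([0,0,1])*np.sin(t)
        v=np.cross(np.array([0,0,1]),ex)   # left when facing, u up
        src=[];dst=[]
        for a,b in ((1,1),(1,-1),(-1,-1),(-1,1)):
            src.append(proj('side',C+.048*(a*u+b*v))); dst.append((130-120*b,130-120*a))
        H=cv2.getPerspectiveTransform(np.float32(src),np.float32(dst))
        outs.append(np.vstack([cv2.warpPerspective(cv2.imread(f'pics/{n}.png'),H,(260,260),flags=2) for n in names]))
    cv2.imwrite(f'pics/{fn}.png',np.hstack(outs))
E
python3 -c "
from dial import *
dials(['s4','s10'],(20,30,40),'d10b')"
```

```text
(no output)
```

View pics/d10b.png

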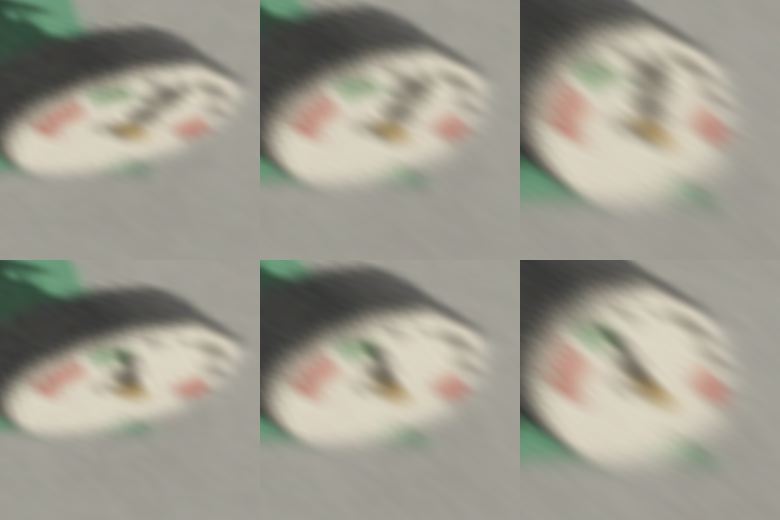

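The rectified dial (40° tilt) shows the needle at about 41°, in the green sector. The wrist force minus the post's weight suggests 9–10 N, so I'll nudge up slightly to sit mid-green and then hold.

Request:
move_arm(
  deltas=[
    [-1, 0, 0, -0.012, 0],
    [-1, 0, 0, 0, 0],
    [-1, 0, 0, 0, 0],
    [-1, 0, 0, 0, 0],
  ],
)

```text
time: 13.58
ee_pos: [0.5092, -0.1308, 0.0967]
eef_rot: [0.656, 0.755, -0.0, -0.0]
ft_force: [0.8, -0.4, -12.7]
width: 0.0209
```

```bash
python3 -c "
from dial import *
snap('side','s11')
print(r.read_state()['ft_force'],r.read_state()['ee_pos'])
r.camera('side');print(r.read_state()['ft_force'])
dials(['s4','s10','s11'],(40,44),'d11')"
```

```text
[  0.86823582  -0.90762958 -12.13417543] [ 0.50927129 -0.13080689  0.09668617]
[  0.39589261   0.13290334 -13.04582713]
```

View pics/d11.png

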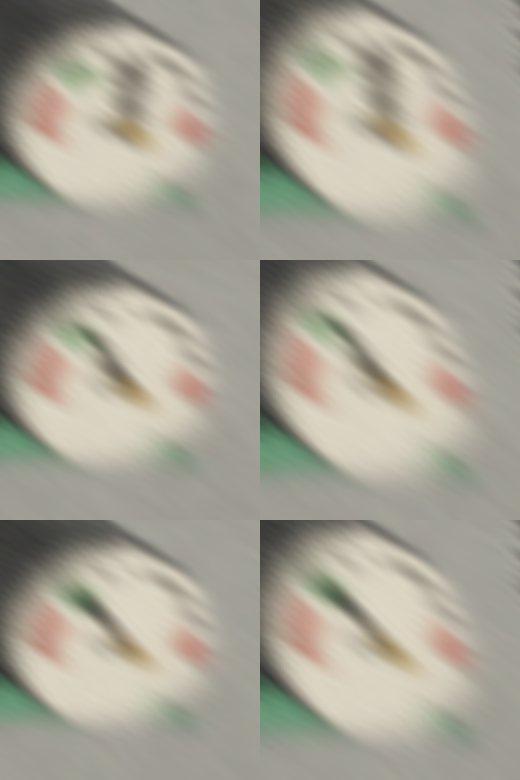

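Needle is mid-green, with the wrist reading about 12 N net. I'll hold about a second.

Request:
move_arm(
  deltas=[
    [-1, 0, 0, 0, 0],
    [-1, 0, 0, 0, 0],
    [-1, 0, 0, 0, 0],
    [-1, 0, 0, 0, 0],
    [-1, 0, 0, 0, 0],
    [-1, 0, 0, 0, 0],
    [-1, 0, 0, 0, 0],
    [-1, 0, 0, 0, 0],
    [-1, 0, 0, 0, 0],
    [-1, 0, 0, 0, 0],
  ],
)

```text
time: 14.52
ee_pos: [0.5094, -0.1308, 0.0968]
eef_rot: [0.656, 0.755, -0.0, -0.0]
ft_force: [-0.7, -0.5, -13.3]
width: 0.0206
```

```bash
python3 -c "
from dial import *
snap('side','s12')
print(r.read_state()['ft_force'],r.read_state()['ee_pos'])
dials(['s4','s11','s12'],(40,44),'d12')
cv2.imwrite('pics/z12.png',cv2.resize(cv2.imread('pics/s12.png')[190:270,260:350],None,fx=6,fy=6,interpolation=2))"
```

```text
[ -0.29388708  -0.28496289 -12.81111901] [ 0.50939333 -0.13083532  0.09676266]
```

View pics/d12.png

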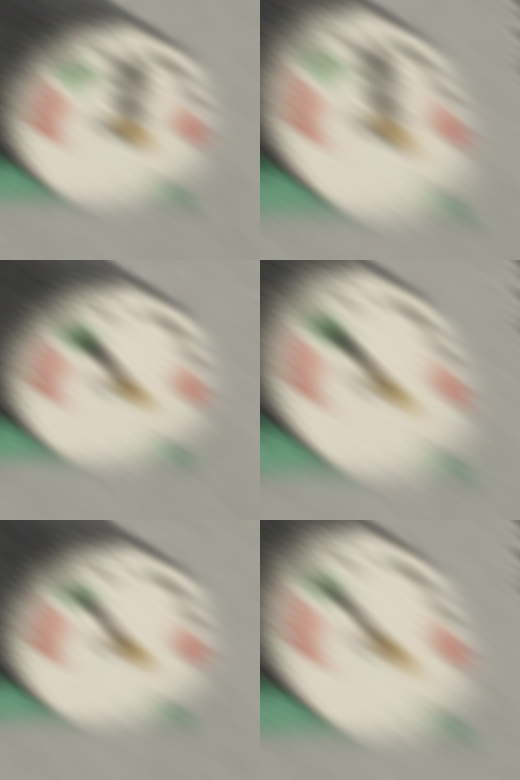

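View pics/z12.png

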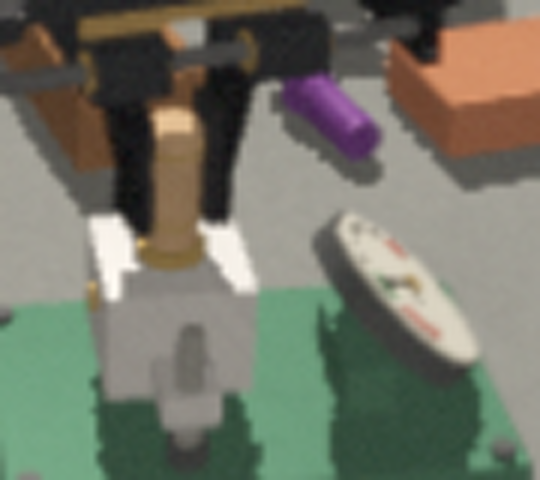

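Request:
move_arm(
  deltas=[
    [-1, 0, 0, 0.03, 0],
    [-1, 0, 0, 0.03, 0],
    [-1, 0, 0, 0.03, 0],
    [-1, 0, 0, 0.03, 0],
    [-1, 0, 0, 0.03, 0],
    [-1, 0, 0, 0, 0],
    [-1, 0, 0, 0, 0],
  ],
)

```text
time: 15.15
ee_pos: [0.5102, -0.1309, 0.0936]
eef_rot: [0.656, 0.755, 0.0, 0.001]
ft_force: [-0.8, -0.0, -3.3]
width: 0.0211
```

Request:
move_arm(
  deltas=[
    [-1, 0, 0, 0.04, 0],
    [-1, 0, 0, 0.03, 0],
    [-1, 0, 0, 0, 0],
    [-1, 0, 0, 0, 0],
  ],
)

```text
time: 15.48
ee_pos: [0.5102, -0.1309, 0.092]
eef_rot: [0.656, 0.755, 0.001, 0.001]
ft_force: [-0.9, 0.5, 5.1]
width: 0.0208
```

Request:
move_arm(
  deltas=[
    [-1, 0, 0, -0.04, 0],
    [-1, 0, 0, 0, 0],
    [-0.3, 0, 0, 0, 0],
    [-0.2, 0, 0, 0, 0],
    [0, 0, 0, 0, 0],
    [0.1, 0, 0, 0, 0],
    [0.1, 0, 0, 0, 0],
    [0.1, 0, 0, 0, 0],
    [0.1, 0, 0, 0, 0],
  ],
)

```text
time: 16.23
ee_pos: [0.5094, -0.1308, 0.0923]
eef_rot: [0.656, 0.755, -0.0, -0.0]
ft_force: [-0.7, -0.3, 0.3]
width: 0.0472
```

Request:
move_arm(
  deltas=[
    [0.1, 0, 0, -0.1, 0],
    [0.1, 0, 0, -0.2, 0],
    [0.1, 0, 0, -0.5, 0],
    [0.1, 0, 0, -1, 0],
    [0.1, 0, 0, -1, 0],
    [0.1, 0, 0, -1, 0],
    [0.1, 0, 0, -1, 0],
    [0.1, 0, 0, -0.5, 0],
    [0.1, 0, 0, 0, 0],
    [0.1, 0, 0, 0, 0],
  ],
)

```text
time: 17.07
ee_pos: [0.5098, -0.1309, 0.2255]
eef_rot: [0.656, 0.755, 0.001, 0.001]
ft_force: [-0.2, 0.0, -0.2]
width: 0.0478
```

```bash
python3 -c "
from dial import *
np.set_printoptions(precision=4,suppress=True)
snap('side','s13'); snap('wrist','w13')
for l in ['post','post_grip']:
  for d in r.tip_of('side',l)[:3]+[]: print(l,round(d['confidence'],2),c2w('side',d['position']))
for l in ['post','post_grip']:
  for d in r.tip_of('wrist',l)[:3]: print('w',l,round(d['confidence'],2),c2w('wrist',d['position']))
print(r.read_state()['ft_force'],r.read_state()['ee_pos'],r.read_state()['width'],r.read_state()['time'])
for dz in (.042,.078,.134): print(proj('side',[.5095,-.1308,dz]))
dials(['s4','s13'],(40,),'d13')
a=cv2.resize(cv2.imread('pics/s13.png')[170:270,250:350],(520,520),interpolation=2)
cv2.imwrite('pics/z13.png',np.hstack([a,cv2.imread('pics/d13.png')]))"
```

```text
post 0.79 [ 0.5148 -0.1317  0.0475]
post 0.6 [0.6183 0.1429 0.0164]
post 0.36 [ 0.5233  0.1611 -0.0049]
post_grip 0.58 [ 0.5086 -0.1333  0.1112]
post_grip 0.58 [0.6381 0.0794 0.0101]
w post_grip 0.79 [ 0.5061 -0.1295  0.1067]
w post_grip 0.77 [0.6354 0.0743 0.0114]
w post_grip 0.64 [ 0.5107 -0.1333  0.0451]
[ 0.9619  0.1507 -0.0319] [ 0.5091 -0.1308  0.2241] 0.04782463616269912 17.3667
[287.8145 245.7232]
[288.2254 232.7507]
[288.8793 211.4734]
```

View pics/z13.png

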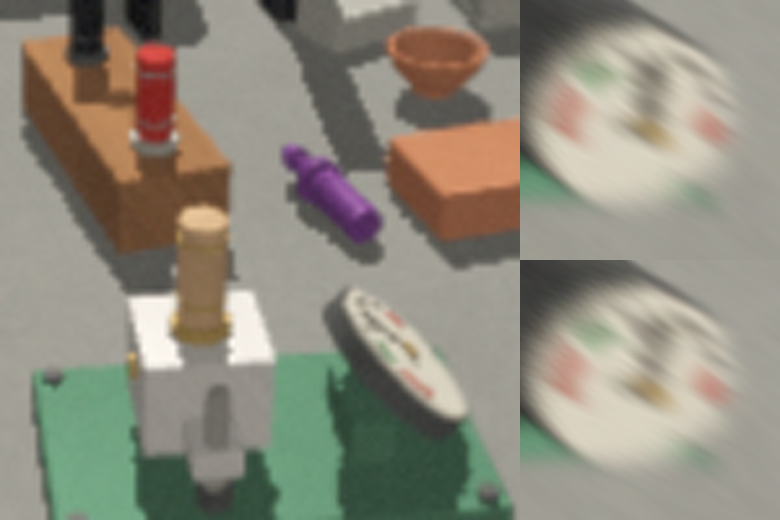

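View pics/w13.png

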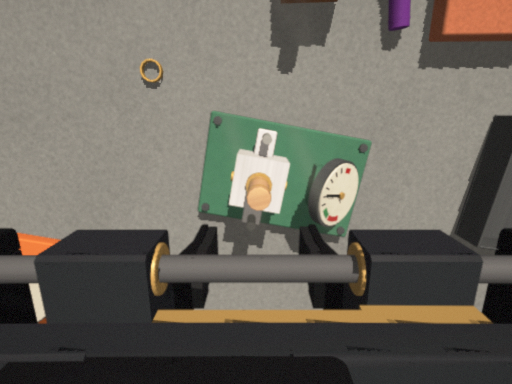

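```bash
python3 -c "
from bench import r
print(r.close_job())"
```

```text
the job is handed in; nothing more can be done
None
```

The brass-collared post is home in the green stand's socket and has been pull-tested and released. I handed the job in at about 17 s; no verdict is reported.

- **Seating:** The post went past the catches at about 7 N, with a clear drop in force. A check press of about 7 N met the firm resistance of the collar on the rim, well short of the red.
- **Pull test:** I raised the pull slowly to about 12 N and held it for more than a second. The needle stood mid-green each time I looked, about 0.7 rad. I then eased off, pressed lightly and let go.
- **Final checks:** In the side view the grip's top is within half a pixel (about 1 mm) of where a fully home post should be. The post stands upright, the needle is back near zero, and the gripper is clear above it. The rack posts and nearby things look undisturbed in the last views; I did not check every item on the bench.

**Readings that disagreed:**
- At first the wrist force gave about 9.5 N when the dial showed about 12 N. I nudged up slightly, and after that both gave about 12 N.
- The tool rose about 1 mm more than the carriage spring explains during the pull. That is probably give in the catches or grip, and on return the height matched with no sign of slip.
- The networks' position estimates for the seated post vary by about 5 mm, roughly their stated accuracy.
- The purple look-alike fell over early on; I believe it fell by itself, as I was not near it.

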